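Load the sample rack into the rack reader

TASK

Load the blue rack of capped tubes into the rack reader: carry it upright, set it down on the reader's white loading deck in front of the guides with its round nose towards them, and let go of it. Then push it from its orange tail end, sliding it nose first between the converging guides and under the bridge until it is fully home against the end stop. Never let go of it in mid-air, leave the empty grey rack and everything else on the bench where it is, and leave the blue rack standing loaded.

Things in the scene. Friction and masses are not known exactly. Their poses are not given: they have to be found in the camera images.
- full_rack: Blue sample rack to load, loose, 0.2 to 0.4 kg: 36 mm wide (x), 170 mm long (y), body 50 mm high; six tubes with red and white caps along its top reach 66 mm above its underside. Origin: centre of its underside. y points to the nose, a half round of 18 mm radius with its tip at y = +85 mm; the tail at y = -85 mm is a flat orange face. z is up. It starts standing on the table.
- rack_tail (a point): Centre of the blue rack's flat orange tail face, 25 mm above its underside; same axes as the rack.
- empty_rack: Grey empty rack of the same shape (36 x 170 x 50 mm), without tubes, also with an orange tail; loose, to be left alone. Origin: centre of its underside.
- station: Rack reader, fixed. Its y axis is the loading direction, z up; origin on the table top. White deck plate x from -75 to 75 mm, y from -250 to 210 mm, its top 15 mm above the table, bare from y = -250 to -5 mm. Two aluminium guides, 30 mm high and 12 mm thick, stand on it and converge from the mouth to a parallel channel. A rack that is home has its tail face at y = -10 mm, 5 mm outside the mouth.
- home (a point): Point on the deck's top surface of the reader (15 mm above the table) at x = 0, y = 75 mm of the reader's frame, with the reader's axes: here the blue rack's origin comes when it is fully home with its y axis along the reader's y axis.
- mouth (a point): Middle of the mouth of the guides on the deck's top, x = 0, y = -5 mm of the reader, with the reader's axes. Here the guides' inner faces stand 96 mm apart; they converge to 40 mm apart over the next 80 mm and then run parallel up to the end stop, 165 mm from the mouth. Sliding takes a few newtons; a rack pushed in askew can jam until its tail is brought to the centre line.
- stop (a point): Middle of the foot of the end stop's face on the deck's top, x = 0, y = 160 mm of the reader, with the reader's axes. The dark stop block is 40 mm wide and high; the nose of a loaded rack touches it.
- bridge (a point): Centre of the underside of the white reader bridge over the channel, 80 mm above the deck. The bridge reaches 30 mm to either side of it along y and 75 mm along x and is 45 mm thick, with legs 54 to 70 mm off the centre line: the rack can only be slid in from the mouth.
- spray_bottle: White bottle with a blue cap, 64 mm wide, 170 mm high, bystander. Origin: centre of its underside.
- specimen_pot: Small clear pot with a yellow cap, 48 mm wide, 60 mm high, bystander. Origin: centre of its underside.
- beaker: Glass beaker, 68 mm wide, 90 mm high, bystander. Origin: centre of its underside.
There are look-alikes about, which are no part of the job. Leave any green look-alike of the full_rack alone.

How it is judged:
By the outcome, as a careful person would: the job done as asked, in the order asked, and still so for the second after the job is handed in, with the robot touching nothing.
It also fails if it takes over 54 s, if anything falls off the work surface, if the arm or the gripper's body presses on something with over 40 N, if the wrist force passes 120 N, or if a joint passes its speed limit or range.

ROBOT

A 6-joint arm with a two-finger parallel gripper is mounted at the origin on the work surface. World frame = base frame: x ahead of the robot, y to its left, z up, the work surface at z = 0. Lengths are in m, angles in rad, forces in N, time in s.
With the tool pointing down it reaches from about 0.275 to 0.825 m from the base axis. Payload 5.2 kg.
Tool frame: the origin (TCP) lies at the very end of the fingers, on their centre line; the grasp point (between the pads) lies 19 mm behind it; z points along the fingers, y is the direction in which the jaws open and shut (so a half turn about z gives the same grasp; the last joint's range is limited). The gripper opens to 93 mm and grips with 3 to 60 N. Pads are 15 mm wide; open, the fingers measure 128 mm over their backs; the gripper's body (75 mm by 188 mm) begins 65 mm behind the grasp point.
Start: joints at [-1.407, 0.259, 1.535, -0, 1.348, -0.203], TCP at [0.197, -0.513, 0.219] pointing down, gripper open.
Joint ranges: [-3.14, 3.14], [-0.91, 2.08], [0.19, 2.58], [-1.22, 4.36], [0.22, 2.71], [-3.12, 3.12]. Speed limits (rad/s): [2.57, 2.57, 3.14, 3.14, 3.14, 3.14].

INTERFACE

Orientations are given as a rotation vector (axis times angle).
In Python, from workcell import arm gives the robot as it stands.
- The arm moves only by the tool jog_arm, never from a script. Its argument "steps" is a list that holds one entry, the list of rows, each a list of 5 numbers: the shift along the tool's x, y, z in cm, then the turn about the tool's z in degrees, then the opening, from 0 (shut) to 1 (fully open). A call has 1 to 20 rows; each row shifts and turns the commanded pose from where the row before left it, along the tool's axes as they then stand; what a row does not reach is not made up. A row lasts 1/10 s, in which the tool goes at most 50 mm and 8.59 degrees, less where a joint would pass 70% of its speed; a pose out of reach is approached as far as the arm can. A call is refused whole if a number of a shift passes 5 or a number of a turn 8.59, either way. A call with a gripper value outside its range is refused whole. The fingers move at their own pace and stop on an object; "squeeze" is the grip in N (left out, the last holds). Time passes only in rows, so rows that do not move let the fingers close. It gives the time, the measured TCP pose, the force and the opening at its end, in the units of the state.
- arm.observe(): the state, without advancing time (a new reading comes with each control period).
- arm.read_camera(name): name is "side" or "top"; returns a dict with "image" (400x640x3 uint8, blue, green, red), "vfov" (degrees; the focal length in pixels is half the picture's height over the tangent of half this angle, whatever the lens; pixels are square), "cx", "cy" (the principal point, pixels), "k1" (the pictures are not rectified: a ray, as slopes to the right and down, at radius r is drawn at 1 + k1 r^2 times it, then the intrinsics apply), "rvec" (rotation vector, rad) and "tvec" (3), from world to camera coordinates, as OpenCV has them. Camera axes: x right, y down, z forward; pixel columns grow to the right and rows downward; lengths in m; the calibration is good to about 2 mm. A picture is of the moment at which its call begins. There is no depth.
- arm.close_job(): hands the job in, once; it reports no verdict.
Trained networks look in the newest picture that a camera, given by its name, has taken for a name from the list of things; names that differ only in an ending like _2 or _b are one class to them, and where a whole thing is asked for, a point or a joint stands for the part that bears it (a point fixed in the world has none). Each returns a list of dicts, best first, with "score" (0 to 1); they miss things now and then, are a little off and sometimes report something else, mostly with a low value. They report only what shows in the picture. A call takes as long as a camera call. They do not tell look-alikes from the thing itself.
- arm.boxes_of(query, camera): "centre" ([x, y, z] in m, in the coordinates of the camera as it stood for that picture, good to about 4 mm: the middle of the surface that is visible of it).
The state is a dict: "t": time; "q": joint angles; "joint_velocities": joint speeds; "joint_efforts": joint torques, N m; "eef_pos": TCP position; "tool_rot": TCP orientation; "ft_force": force on the tool from outside, world axes, zero at the start; "ft_torque": the same for the moment, N m; "opening": finger opening in m.
Only numpy, scipy, OpenCV 4.12 (cv2) and the standard library are available. Lean on these libraries where they do the work, as an engineer would, in place of code of your own. Each camera call takes 0.05 s, during which the arm holds its last target.

## Working session

There is one attempt and no reset: what is moved stays moved. The work goes in short steps, Python scripts to look and compute and a tool call to move; the robot and the scene stay as the last step left them, time stands still between calls to the robot, and variables do not carry over. Pictures are saved under pics/ and viewed, and the job is handed in when it is done.

Besides the shell and the picture viewer there is one more tool, called after "Emit:" as a command line: name --argument value ..., lists and objects as JSON in quotes. jog_arm: Moves the arm, as the interface text tells. Its arguments: {"type":"object","properties":{"steps":{"type":"array","items":{"type":"array","items":{"type":"array","items":{"type":"number"}}}},"squeeze":{"type":"number"}},"required":["steps"]}

```bash
mkdir -p pics; ls
cat > h.py <<'E'
import numpy as np, cv2
from workcell import arm
from scipy.spatial.transform import Rotation as R
def cam(n,save=None):
    c=arm.read_camera(n)
    if save: cv2.imwrite('pics/'+save,c['image'])
    f=200/np.tan(np.radians(c['vfov'])/2); c['f']=f
    c['R']=R.from_rotvec(c['rvec']).as_matrix(); c['t']=np.array(c['tvec'])
    return c
def toworld(c,p): return c['R'].T@(np.array(p)-c['t'])
def proj(c,P):
    p=c['R']@np.array(P)+c['t']; s=p[:2]/p[2]; s=s*(1+c['k1']*(s@s)); return s*c['f']+[c['cx'],c['cy']]
def px(c,u,v,z):
    d=(np.array([u,v])-[c['cx'],c['cy']])/c['f']; s=d.copy()
    for _ in range(20): s=d/(1+c['k1']*(s@s))
    r=c['R'].T@np.array([s[0],s[1],1]); o=-c['R'].T@c['t']
    return o+r*(z-o[2])/r[2]
E
python3 - <<'E'
from h import *
for n in ['top','side']:
    c=cam(n,n+'0.png'); print(n,c['f'],c['k1'],-c['R'].T@c['t'])
    for q in ['full_rack','empty_rack','station','rack_tail','spray_bottle','specimen_pot','beaker','bridge']:
        for b in arm.boxes_of(q,n):
            w=toworld(c,b['centre']); print(q,round(b['score'],2),w.round(3),proj(c,w).round())
print(arm.observe())
E
```

```text
pics
top 505.00776156182917 -0.15225045993815642 [ 0.46068822 -0.1435934   2.018845  ]
full_rack 0.74 [ 0.411 -0.679  0.05 ] [453. 255.]
full_rack 0.69 [ 0.441 -0.308  0.056] [359. 245.]
empty_rack 0.83 [ 0.592 -0.267  0.054] [349. 206.]
station 0.7 [0.541 0.21  0.013] [229. 217.]
rack_tail 0.87 [ 0.408 -0.677  0.05 ] [452. 256.]
rack_tail 0.71 [ 0.442 -0.305  0.049] [358. 245.]
spray_bottle 0.66 [ 0.758 -0.005  0.117] [282. 160.]
specimen_pot 0.6 [ 0.746 -0.115  0.063] [311. 166.]
beaker 0.73 [ 0.724 -0.343  0.034] [369. 174.]
bridge 0.58 [0.546 0.207 0.013] [230. 216.]
side 453.4479746486006 0.018038351753354602 [-0.13034823 -1.42839634  1.01004961]
full_rack 0.9 [ 0.391 -0.698  0.052] [351. 322.]
full_rack 0.75 [ 0.43  -0.334  0.045] [303. 248.]
station 0.8 [0.56  0.117 0.007] [282. 189.]
rack_tail 0.83 [ 0.433 -0.33   0.042] [304. 248.]
rack_tail 0.78 [ 0.389 -0.7    0.046] [351. 324.]
spray_bottle 0.79 [ 0.753 -0.013  0.078] [336. 178.]
specimen_pot 0.65 [ 0.74  -0.123  0.037] [347. 199.]
beaker 0.84 [ 0.708 -0.348  0.063] [373. 224.]
beaker 0.55 [ 0.74  -0.123  0.032] [347. 200.]
bridge 0.72 [0.562 0.114 0.015] [282. 188.]
{'t': 0.9, 'q': array([-1.40678879e+00,  2.58578991e-01,  1.53495255e+00,  2.50207724e-06,
        1.34804678e+00, -2.02810811e-01]), 'joint_velocities': array([ 0.00166656, -0.00047702, -0.00017161,  0.00113364,  0.0005634 ,
       -0.00019692]), 'joint_efforts': array([ 1.23532620e-03, -4.37182689e+01, -2.84308076e+01,  7.21756951e-02,
        3.10314784e-02, -2.28204698e-05]), 'eef_pos': array([ 0.19727523, -0.5134158 ,  0.21868314]), 'tool_rot': array([3.08888673e+00, 5.72968429e-01, 3.39565155e-06]), 'ft_force': array([-0.38934004, -0.4786942 ,  0.34899457]), 'ft_torque': array([-0.09619958,  0.01535229, -0.03754384]), 'opening': 0.09328658231578364}
```

View pics/top0.png

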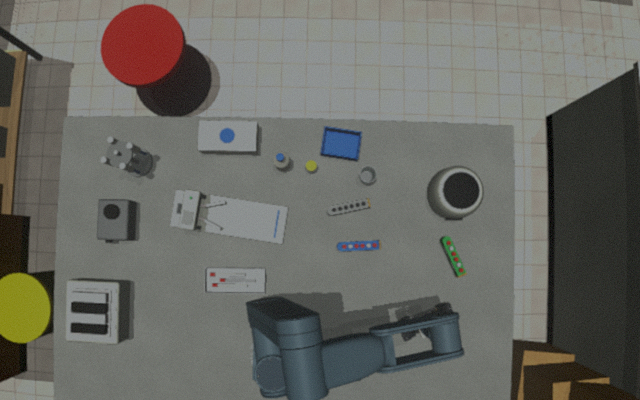

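View pics/side0.png

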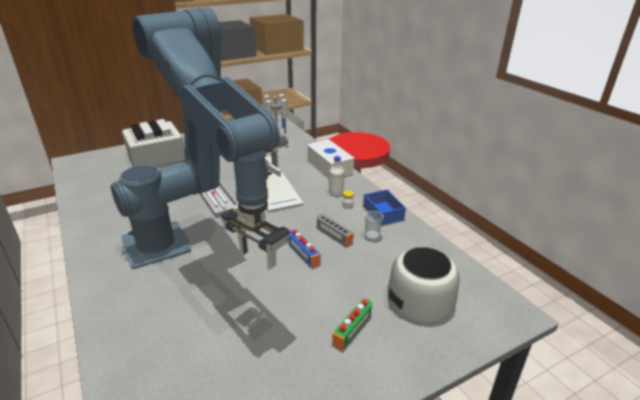

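Run:
```python
import cv2
a=cv2.imread('pics/top0.png')
cv2.imwrite('pics/c1.png',cv2.resize(a[190:290,310:480],None,fx=4.7,fy=4.7,interpolation=cv2.INTER_CUBIC))
cv2.imwrite('pics/c2.png',cv2.resize(a[150:270,150:310],None,fx=5,fy=5,interpolation=cv2.INTER_CUBIC))
```

```text
(no output)
```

View pics/c1.png

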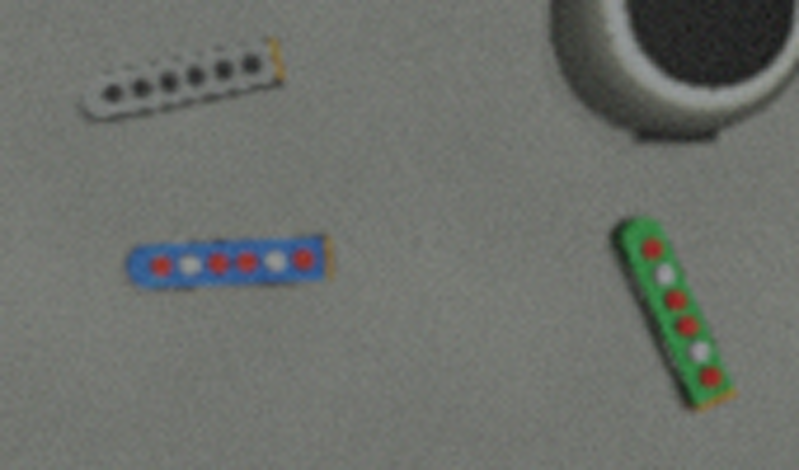

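View pics/c2.png

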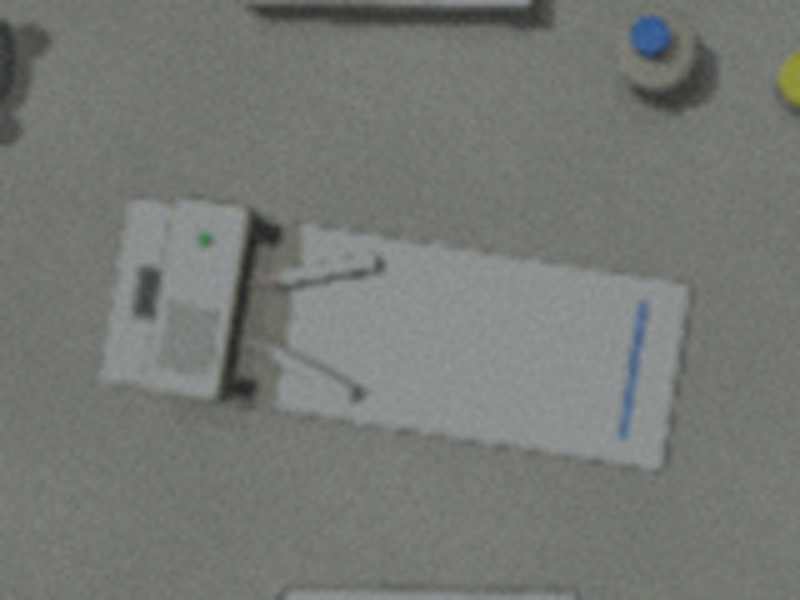

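Candidates in the top view: blue rack with caps (358,245), green look-alike (453,256), grey empty rack (349,206) and blue tray (341,144). The blue rack at (358,245) fits the description. Its nose points left, towards +y, and its orange tail is on the right. The reader's deck is at (230,216), with the mouth facing right.

```bash
cat > fit.py <<'E'
from h import *
from scipy.optimize import least_squares, minimize
def rackoutline(x,y,a,z):
    th=np.linspace(0,np.pi,15)
    P=[(-18,-85)]+[(18,-85)]+[(18*np.cos(t),67+18*np.sin(t)) for t in th]
    P=np.array(P)/1000; d=np.array([np.cos(a),np.sin(a)]); n=np.array([d[1],-d[0]])
    return [np.array([*( np.array([x,y])+p[0]*n+p[1]*d),z]) for p in P]
def mask_blue(c,u0,v0,u1,v1):
    hsv=cv2.cvtColor(c['image'],cv2.COLOR_BGR2HSV)
    m=((hsv[...,0]>95)&(hsv[...,0]<135)&(hsv[...,1]>90)).astype(np.uint8)
    o=((hsv[...,1]>90)&((hsv[...,0]<30)|(hsv[...,0]>165))).astype(np.uint8)
    k=np.zeros_like(m); k[v0:v1,u0:u1]=1
    return (m|o)*k
def render(c,x,y,a,zb,z):
    S=8;im=np.zeros((400,640),np.uint8)
    m=np.zeros((400,640),np.uint8)
    pts=np.array([proj(c,p) for zz in (zb,zb+.05) for p in rackoutline(x,y,a,zz)])
    h=cv2.convexHull(pts.astype(np.float32))
    return h[:,0]
def fitrack(cs,rois,x0,zb=0):
    imgs=[]
    for c,r in zip(cs,rois):
        m=mask_blue(c,*r); m=cv2.morphologyEx(m,cv2.MORPH_CLOSE,np.ones((5,5)))
        imgs.append(m)
    S=4
    def cost(p):
        e=0
        for c,r,m in zip(cs,rois,imgs):
            h=(render(c,p[0],p[1],p[2],zb,0)-[r[0],r[1]]+.5)*S-.5
            w=np.zeros(((r[3]-r[1])*S,(r[2]-r[0])*S),np.uint8)
            cv2.fillPoly(w,[np.round(h*16).astype(np.int32)],1,shift=4)
            mm=cv2.resize(m[r[1]:r[3],r[0]:r[2]],None,fx=S,fy=S,interpolation=cv2.INTER_NEAREST)
            e+=(w!=mm).sum()/S**2
        return e
    best=None
    for s in (1,.3):
        x=np.array(x0 if best is None else best.x)
        sim=np.array([x]+[x+np.eye(3)[i]*[.012,.012,.1][i]*s for i in range(3)])
        best=minimize(cost,x,method='Nelder-Mead',options=dict(initial_simplex=sim,xatol=1e-5,fatol=.01))
    return best
E
python3 - <<'E'
from fit import *
t=cam('top');s=cam('side')
rt=(325,230,395,262);rs=(280,222,330,275)
for cs,rs_ in (([t],[rt]),([s],[rs]),([t,s],[rt,rs])):
    b=fitrack(cs,rs_,(.436,-.317,1.6)); print(b.x.round(4),b.fun)
f=lambda U,V:((U+.5)/5-.5+150,(V+.5)/5-.5+150)
C={ (75,-250):(690,287),(-75,-250):(660,468),}
C={(75,-250):(690,286),(-75,-250):(661,469),(75,210):(130,200),(-75,210):(102,381)}
W={k:px(t,*f(*v),.015) for k,v in C.items()}
for k in W: print(k,W[k].round(4))
E=list(C)
def r(p):
    d=np.array([np.cos(p[2]),np.sin(p[2])]);n=np.array([d[1],-d[0]])
    return np.concatenate([p[:2]+k[0]/1e3*n+k[1]/1e3*d-W[k][:2] for k in E])
o=least_squares(r,(.54,.2,1.7)); print(o.x, o.fun.round(4))
# overlay to check, both views
p=o.x; d=np.array([np.cos(p[2]),np.sin(p[2])]);n=np.array([d[1],-d[0]])
def sw(x,y,z): return np.array([*(p[:2]+x/1e3*n+y/1e3*d),z/1e3])
for c,nm,(u,v,w,h),S in ((t,'ot',(150,150,310,270),5),(s,'os',(200,140,340,260),5)):
    im=cv2.resize(c['image'][v:h,u:w],None,fx=S,fy=S,interpolation=cv2.INTER_CUBIC)
    for poly in ([(-75,-250,15),(75,-250,15),(75,210,15),(-75,210,15)],[(-48,-5,45),(-20,75,45),(-20,160,45)],[(48,-5,45),(20,75,45),(20,160,45)]):
        q=np.array([proj(c,sw(*x)) for x in poly]); q=((q-[u,v]+.5)*S-.5).astype(int)
        cv2.polylines(im,[q],len(poly)==4,(0,0,255),1)
    cv2.imwrite('pics/%s.png'%nm,im)
E
```

```text
[ 0.4413 -0.3044  1.6401] 44.1875
[ 0.4441 -0.3077  1.5513] 239.75
[ 0.4416 -0.307   1.6251] 300.375
(75, -250) [ 0.5877 -0.0241  0.015 ]
(-75, -250) [ 0.4419 -0.0051  0.015 ]
(75, 210) [0.6464 0.4307 0.015 ]
(-75, 210) [0.4999 0.4475 0.015 ]
[0.54652458 0.23208404 1.44349814] [ 0.0015 -0.0013 -0.0015 -0.0013  0.0012  0.0002 -0.0011  0.0024]
```

View pics/ot.png

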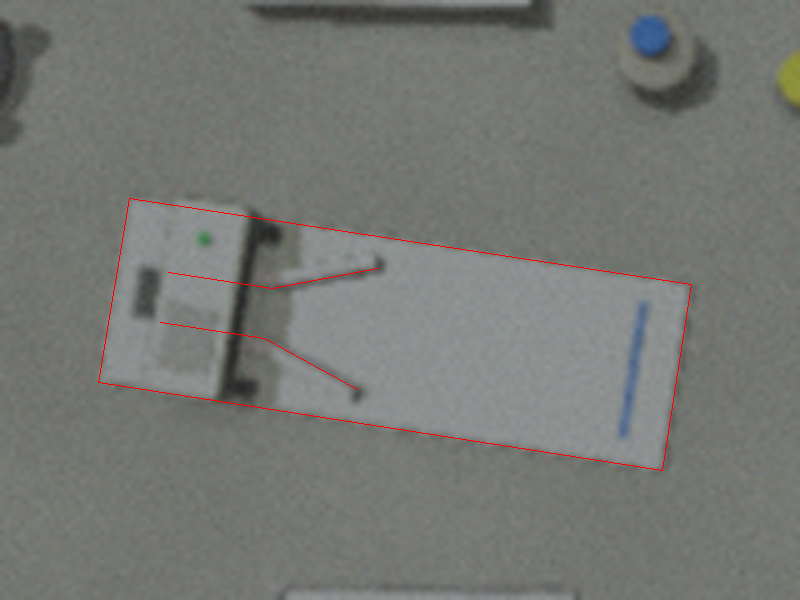

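View pics/os.png

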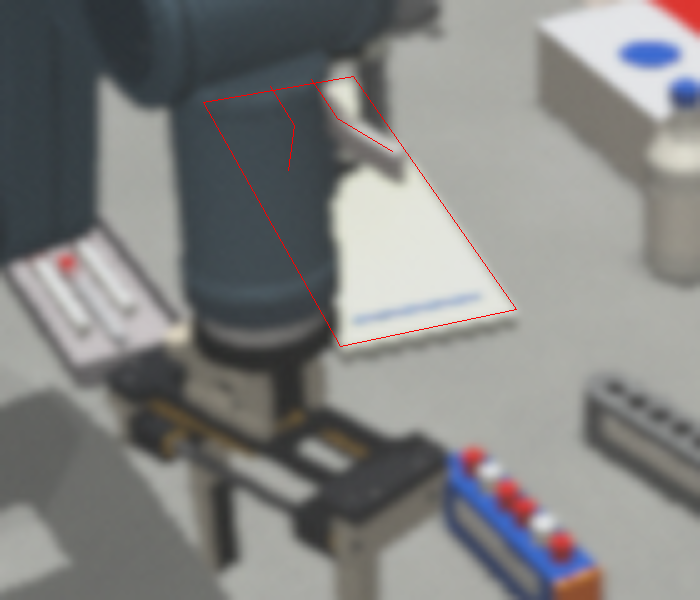

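Run:
```python
from fit import *
t=cam('top');s=cam('side')
p=(.4413,-.3044,1.6401)
ims=[]
for c,(u,v,w,h),S in ((t,(325,225,395,265),8),(s,(270,215,340,275),8)):
    im=cv2.resize(c['image'][v:h,u:w],None,fx=S,fy=S,interpolation=cv2.INTER_CUBIC)
    for z in (0,.05):
        q=np.array([proj(c,x) for x in rackoutline(*p,z)]); q=((q-[u,v]+.5)*S-.5).astype(int)
        cv2.polylines(im,[q],True,(0,255,255),1)
    ims.append(im[:300] if S*0 else im)
im=np.vstack(ims);cv2.imwrite('pics/ov.png',cv2.resize(im,None,fx=.74,fy=.74)); 
st=arm.observe(); print(R.from_rotvec(st['tool_rot']).as_matrix().round(3))
```

```text
[[ 0.933  0.359 -0.   ]
 [ 0.359 -0.933 -0.   ]
 [-0.     0.    -1.   ]]
```

View pics/ov.png

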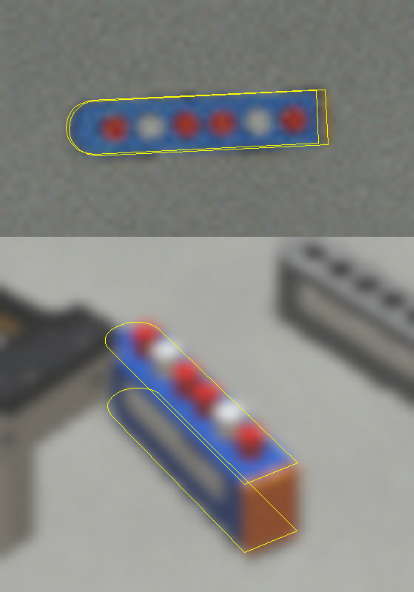

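The overlay matches in both views: origin about (0.442,-0.304), nose axis at 94°. I'm moving above it now.

Emit:
jog_arm --steps '[[[3.04,-1.07,-0.5,0,1],[3.04,-1.07,-0.5,0,1],[3.04,-1.07,-0.5,0,1],[3.04,-1.07,-0.5,0,1],[3.04,-1.07,-0.5,0,1],[3.04,-1.07,-0.5,0,1],[3.04,-1.07,-0.5,0,1],[3.04,-1.07,-0.5,0,1],[3.04,-1.07,-0.5,0,1],[3.04,-1.07,-0.5,0,1],[0,0,0,-8.1,1],[0,0,0,-8.1,1],[0,0,0,-8.1,1],[0,0,0,-8.1,1],[0,0,0,-8.1,1],[0,0,0,-8.1,1],[0,0,0,-8.1,1],[0,0,0,-8.1,1],[0,0,0,-8.1,1],[0,0,0,0,1]]]'

```text
t: 3.1
eef_pos: [0.4427, -0.3045, 0.2687]
tool_rot: [-2.143, -2.297, -0.0]
ft_force: [0.0, -0.5, -0.0]
opening: 0.0927
```

```bash
cat >> h.py <<'E'
def togo(P,yaw_y):
    s=arm.observe(); M=R.from_rotvec(s['tool_rot']).as_matrix()
    a=np.degrees(np.arctan2(M[1,1],M[0,1])); d=(a-yaw_y+180)%360-180
    print('t',round(s['t'],2),'pos',np.round(s['eef_pos'],4),'yaw y',a.round(2),'tilt',M[:,2].round(3),'open',round(s['opening'],4),'F',np.round(s['ft_force'],1))
    print('tool cm',(M.T@(np.array(P)-s['eef_pos'])*100).round(2),'turn first; deg',d.round(2))
    a=np.radians(yaw_y); M2=np.array([[-np.sin(a),np.cos(a),0],[np.cos(a),np.sin(a),0],[0,0,-1]]).T
    print('if turned first', (M2.T@(np.array(P)-s['eef_pos'])*100).round(2), M2.round(2).tolist())
E
python3 - <<'E'
from fit import *
togo((.4425,-.304,.012),4)
t=cam('top','t2.png');s=cam('side','s2.png')
p=(.442,-.3044,1.6401)
c=s;u,v,w,h=250,180,370,290;S=6
im=cv2.resize(c['image'][v:h,u:w],None,fx=S,fy=S,interpolation=cv2.INTER_CUBIC)
for z in (0,.05):
    q=np.array([proj(c,x) for x in rackoutline(*p,z)]); q=((q-[u,v]+.5)*S-.5).astype(int)
    cv2.polylines(im,[q],True,(0,255,255),1)
cv2.imwrite('pics/s2c.png',im)
E
```

```text
t 3.1 pos [ 0.4427 -0.3045  0.2687] yaw y 3.99 tilt [ 0.  0. -1.] open 0.0927 F [ 0.  -0.5 -0. ]
tool cm [ 5.000e-02 -1.000e-02  2.567e+01] turn first; deg -0.01
if turned first [ 5.000e-02 -1.000e-02  2.567e+01] [[-0.07, 1.0, 0.0], [1.0, 0.07, 0.0], [0.0, 0.0, -1.0]]
```

View pics/s2c.png

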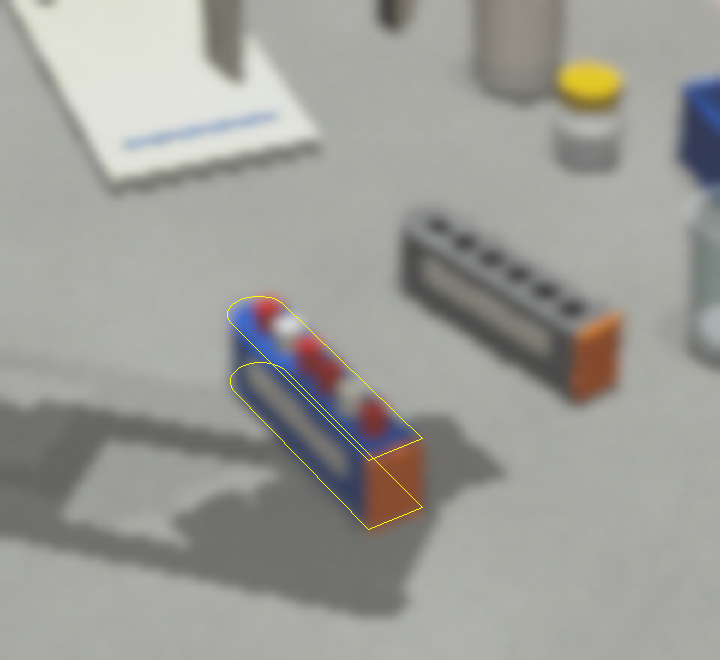

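My z sign was inverted: tool +z is down, so the arm rose by 5 cm, which did no harm. The alignment is confirmed (yaw 3.99°, xy within 0.5 mm). I'm descending and gripping.

Emit:
jog_arm --steps '[[[0,0,3.5,0,1],[0,0,3.5,0,1],[0,0,3.5,0,1],[0,0,3.5,0,1],[0,0,3.5,0,1],[0,0,3.5,0,1],[0,0,2,0,1],[0,0,1,0,1],[0,0,1,0,1],[0,0,0.5,0,1],[0,0,0,0,1],[0,0,0,0,0.3],[0,0,0,0,0.3],[0,0,0,0,0.3],[0,0,0,0,0.3],[0,0,0,0,0.3],[0,0,0,0,0.3],[0,0,0,0,0.3],[0,0,0,0,0.3],[0,0,0,0,0.3]]]' --squeeze 30

```text
t: 5.2
eef_pos: [0.4428, -0.3045, 0.0137]
tool_rot: [2.144, 2.296, 0.0]
ft_force: [1.0, -0.3, -0.5]
opening: 0.0361
```

Emit:
jog_arm --steps '[[[0,0,0,0,0],[0,0,0,0,0],[0,0,-0.5,0,0],[0,0,-1,0,0],[0,0,-2,0,0],[0,0,-2,0,0],[0,0,-2,0,0],[0,0,-0.5,0,0],[0,0,0,0,0],[0,0,0,0,0]]]'

```text
t: 6.2
eef_pos: [0.4422, -0.304, 0.093]
tool_rot: [-2.143, -2.295, -0.0]
ft_force: [-0.1, -0.4, -3.7]
opening: 0.0359
```

Run:
```python
from h import *
p=np.array([.5465,.2321]);a=1.4435;d=np.array([np.cos(a),np.sin(a)])
T=p+d*-.130
togo((*T,.094),np.degrees(a)-90)
c=cam('side','s3.png'); cv2.imwrite('pics/s3c.png',cv2.resize(c['image'][150:290,240:400],None,fx=4,fy=4,interpolation=cv2.INTER_CUBIC))
```

```text
t 6.2 pos [ 0.4422 -0.304   0.093 ] yaw y 3.92 tilt [-0.001  0.001 -1.   ] open 0.0359 F [-0.1 -0.4 -3.7]
tool cm [40.02 11.54 -0.07] turn first; deg 11.21
if turned first [41.5   3.54 -0.1 ] [[0.13, 0.99, 0.0], [0.99, -0.13, 0.0], [0.0, 0.0, -1.0]]
```

View pics/s3c.png

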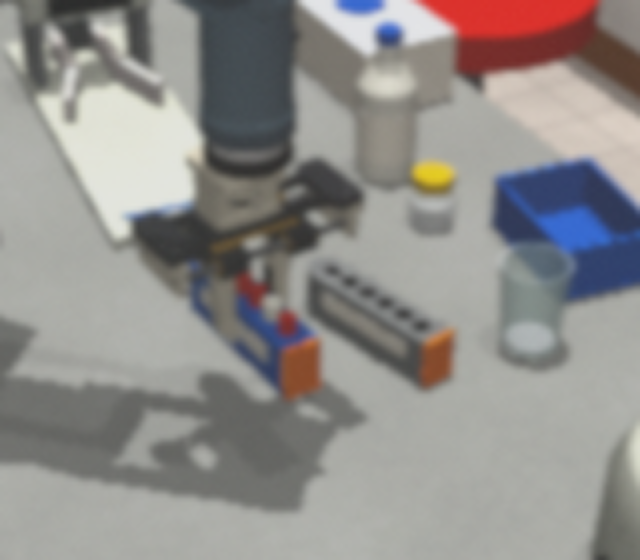

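The rack is held level, with 3.7 N on the wrist. I'm carrying it to the deck.

Emit:
jog_arm --steps '[[[1,0.29,0,0,0],[2,0.58,0,0,0],[2.6,0.75,0,0,0],[2.6,0.75,0,0,0],[2.6,0.75,0,0,0],[2.6,0.75,0,0,0],[2.6,0.75,0,0,0],[2.6,0.75,0,0,0],[2.6,0.75,0,0,0],[2.6,0.75,0,0,0],[2.6,0.75,0,0,0],[2.6,0.75,0,0,0],[2.6,0.75,0,0,0],[2.6,0.75,0,0,0],[2.6,0.75,0,0,0],[2,0.58,0,0,0],[1.2,0.34,0,0,0],[0,0,0,3.8,0],[0,0,0,3.7,0],[0,0,0,3.7,0]]]'

```text
t: 8.25
eef_pos: [0.5298, 0.1027, 0.093]
tool_rot: [-2.36, -2.073, 0.002]
ft_force: [0.1, 0.5, -3.1]
opening: 0.0357
```

Emit:
jog_arm --steps '[[[0,0,0,0,0],[0,0,0,0,0],[0,0,0,0,0]]]'

```text
t: 8.55
eef_pos: [0.5303, 0.1024, 0.0935]
tool_rot: [-2.357, -2.077, 0.001]
ft_force: [0.3, -0.5, -3.2]
opening: 0.0357
```

Run:
```python
from fit import *
p=np.array([.5465,.2321]);a=1.4435;d=np.array([np.cos(a),np.sin(a)])
T=p+d*-.130
togo((*T,.0287),np.degrees(a)-90)
for n,(u,v,w,h) in (('side',(200,140,340,260)),('top',(170,170,310,260))):
  c=cam(n,n+'4.png'); S=5;im=cv2.resize(c['image'][v:h,u:w],None,fx=S,fy=S,interpolation=cv2.INTER_CUBIC)
  q=np.array([proj(c,x) for x in rackoutline(*T,a,.08)]); q=((q-[u,v]+.5)*S-.5).astype(int)
  cv2.polylines(im,[q],True,(0,255,255),1)
  cv2.imwrite('pics/%s4c.png'%n,im)
```

```text
t 8.55 pos [0.5303 0.1024 0.0935] yaw y -7.22 tilt [-0. -0. -1.] open 0.0357 F [ 0.3 -0.5 -3.2]
tool cm [ 0.07 -0.03  6.48] turn first; deg 0.07
if turned first [ 0.07 -0.04  6.48] [[0.13, 0.99, 0.0], [0.99, -0.13, 0.0], [0.0, 0.0, -1.0]]
```

View pics/side4c.png

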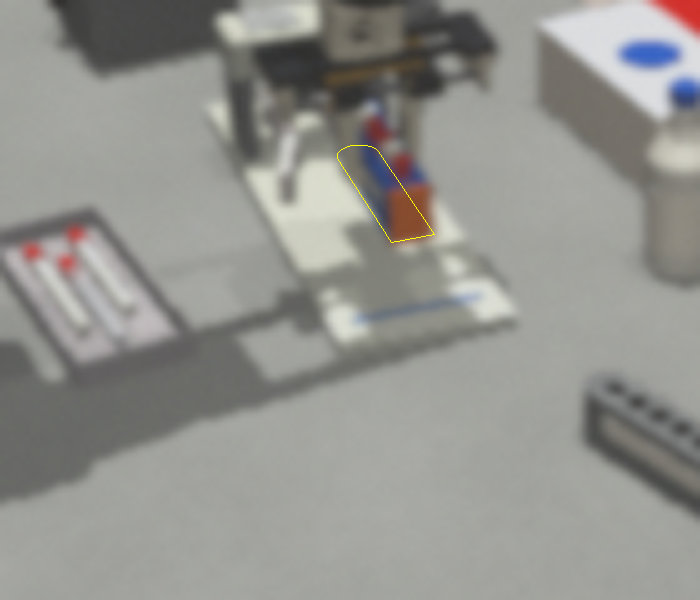

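View pics/top4c.png

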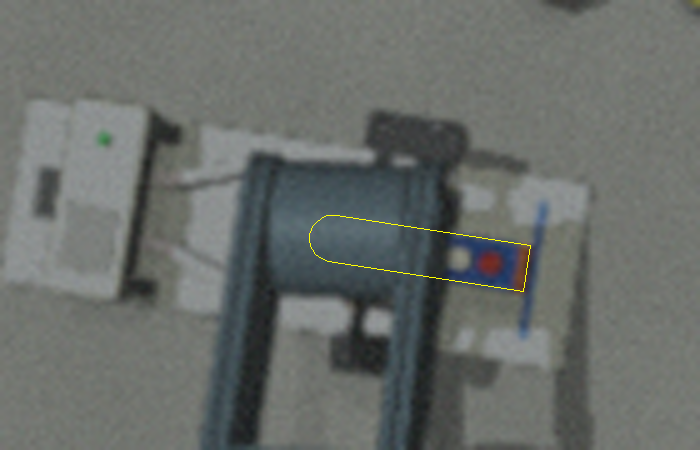

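Emit:
jog_arm --steps '[[[0,0,1,0,0],[0,0,1.5,0,0],[0,0,1.5,0,0],[0,0,1,0,0],[0,0,0.6,0,0],[0,0,0.4,0,0],[0,0,0.2,0,0],[0,0,0.1,0,0],[0,0,0,0,0],[0,0,0,0,0]]]'

```text
t: 9.65
eef_pos: [0.5308, 0.1024, 0.0311]
tool_rot: [2.358, 2.076, 0.001]
ft_force: [0.3, -0.1, -2.9]
opening: 0.0357
```

Emit:
jog_arm --steps '[[[0,0,0.1,0,0],[0,0,0,0,0],[0,0,0,0,0]]]'

```text
t: 9.95
eef_pos: [0.5305, 0.1024, 0.0297]
tool_rot: [2.358, 2.076, 0.0]
ft_force: [-0.2, -0.6, -2.4]
opening: 0.0358
```

Emit:
jog_arm --steps '[[[0,0,0.1,0,0],[0,0,0,0,0],[0,0,0,0,0]]]'

```text
t: 10.25
eef_pos: [0.5306, 0.1024, 0.0287]
tool_rot: [2.358, 2.076, 0.0]
ft_force: [0.6, 0.7, -2.8]
opening: 0.0359
```

Emit:
jog_arm --steps '[[[0,0,0.05,0,0],[0,0,0,0,0],[0,0,0,0,0]]]'

```text
t: 10.55
eef_pos: [0.5306, 0.1025, 0.0286]
tool_rot: [2.358, 2.076, 0.0]
ft_force: [-2.7, -0.9, 5.5]
opening: 0.0357
```

It is in contact, with the sign of Fz reversed. I'm opening, lifting clear and backing off behind the tail.

Emit:
jog_arm --steps '[[[0,0,0,0,0.8],[0,0,0,0,0.8],[0,0,0,0,0.8],[0,0,0,0,0.8],[0,0,0,0,0.8],[0,0,0,0,0.8],[0,0,-0.5,0,0.8],[0,0,-1.5,0,0.8],[0,0,-2.5,0,0.8],[0,0,-3,0,0.8],[0,0,-2.5,0,0.8],[-2,0,0,0,0.8],[-3,0,0,0,0],[-3,0,0,0,0],[-3,0,0,0,0],[-3,0,0,0,0],[-2,0,0,0,0],[0,0,0,0,0],[0,0,0,0,0]]]'

```text
t: 12.45
eef_pos: [0.5102, -0.0563, 0.1284]
tool_rot: [-2.359, -2.074, -0.001]
ft_force: [-0.3, 0.7, 0.3]
opening: 0.0227
```

Run:
```python
from fit import *
p=np.array([.5465,.2321]);a=1.4435;d=np.array([np.cos(a),np.sin(a)])
T=p+d*-.130
togo((*(p+d*-.250),.030),np.degrees(a)-90)
t=cam('top','top5.png');s=cam('side','side5.png')
for c,(u,v,w,h),n in ((s,(200,140,340,260),'side'),(t,(170,170,310,260),'top')):
  S=5;im=cv2.resize(c['image'][v:h,u:w],None,fx=S,fy=S,interpolation=cv2.INTER_CUBIC)
  q=np.array([proj(c,x) for x in rackoutline(*T,a,.065)]); q=((q-[u,v]+.5)*S-.5).astype(int)
  cv2.polylines(im,[q],True,(0,255,255),1)
  cv2.imwrite('pics/%s5c.png'%n,im)
b=fitrack([t],[(220,195,285,245)],(*T,a),.015); print(b.x.round(4),b.fun, 'nominal',T.round(4),a)
```

```text
t 12.45 pos [ 0.5102 -0.0563  0.1284] yaw y -7.37 tilt [ 0.  0. -1.] open 0.0227 F [-0.3  0.7  0.3]
tool cm [ 4.06 -0.07  9.84] turn first; deg -0.07
if turned first [ 4.06 -0.06  9.84] [[0.13, 0.99, 0.0], [0.99, -0.13, 0.0], [0.0, 0.0, -1.0]]
[0.5298 0.1112 1.4435] 132.0625 nominal [0.53   0.1032] 1.4435
```

View pics/side5c.png

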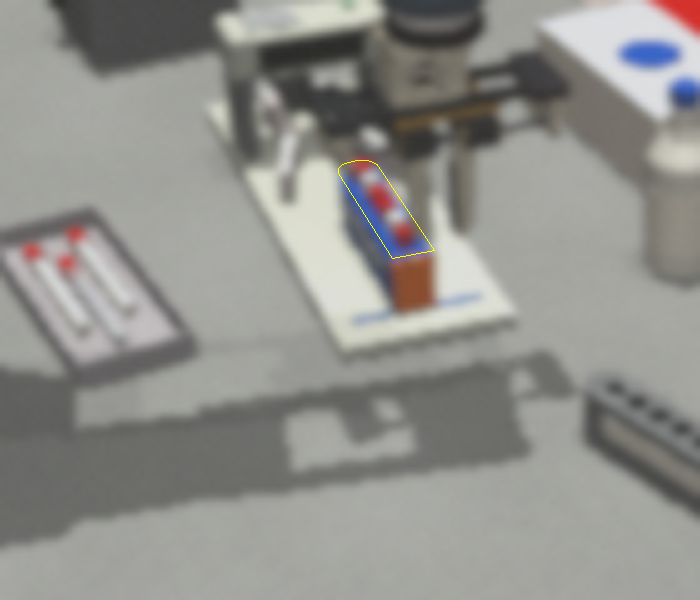

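View pics/top5c.png

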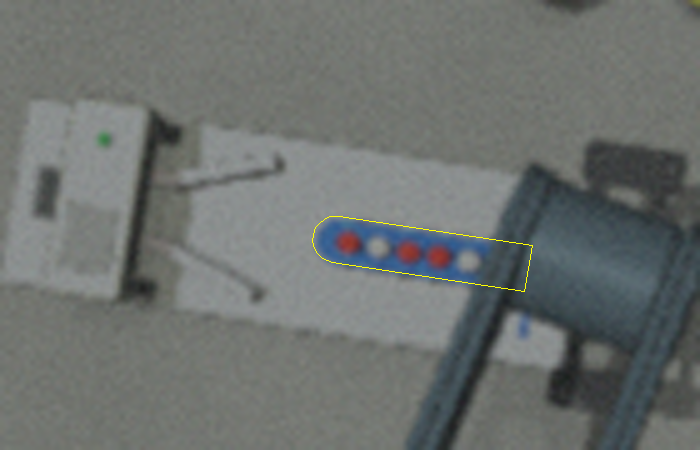

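The rack stands on the deck, aligned, about 2 mm or less from nominal. I'm shutting the fingers, descending behind the tail and approaching.

Emit:
jog_arm --steps '[[[0,0,1,0,0],[0,0,2,0,0],[0,0,2.5,0,0],[0,0,2.5,0,0],[0,0,1.3,0,0],[0,0,0.5,0,0],[0,0,0,0,0],[1.5,-0.07,0,0,0],[1.5,0,0,0,0],[1.5,0,0,0,0],[0.6,0,0,0,0],[0,0,0,0,0],[0,0,0,0,0]]]'

```text
t: 13.85
eef_pos: [0.5161, -0.0053, 0.0303]
tool_rot: [2.357, 2.077, 0.0]
ft_force: [-0.1, -0.8, 0.1]
opening: 0.0002
```

Run:
```python
from fit import *
p=np.array([.5465,.2321]);a=1.4435;d=np.array([np.cos(a),np.sin(a)])
togo((*(p+d*-.0175),.030),np.degrees(a)-90)
s=cam('side','side6.png');u,v,w,h=(200,140,340,260)
cv2.imwrite('pics/s6c.png',cv2.resize(s['image'][v:h,u:w],None,fx=5,fy=5,interpolation=cv2.INTER_CUBIC))
```

```text
t 13.85 pos [ 0.5161 -0.0053  0.0303] yaw y -7.22 tilt [ 0. -0. -1.] open 0.0002 F [-0.1 -0.8  0.1]
tool cm [22.19  0.03  0.03] turn first; deg 0.07
if turned first [22.19 -0.    0.03] [[0.13, 0.99, 0.0], [0.99, -0.13, 0.0], [0.0, 0.0, -1.0]]
```

View pics/s6c.png

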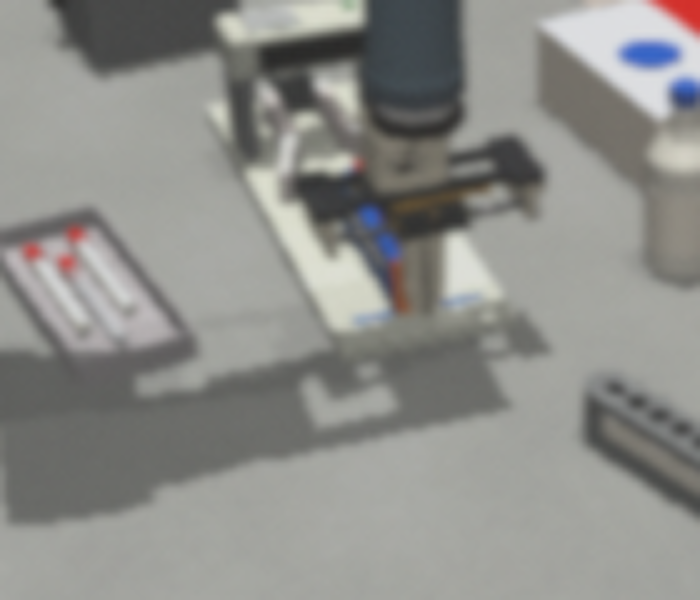

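Run:
```python
from fit import *
p=np.array([.5465,.2321]);a=1.4435;d=np.array([np.cos(a),np.sin(a)]);n=np.array([d[1],-d[0]])
s=cam('side');u,v,w,h=(260,165,310,215);S=12
im=cv2.resize(s['image'][v:h,u:w],None,fx=S,fy=S,interpolation=cv2.INTER_CUBIC)
e=arm.observe()['eef_pos']
def line(P,col):
  q=np.array([proj(s,x) for x in P]); q=((q-[u,v]+.5)*S-.5).astype(int); cv2.polylines(im,[q],True,col,1)
line([np.array([*(e[:2]+x*n+y*d),e[2]]) for x,y in ((-.0175,-.0075),(.0175,-.0075),(.0175,.0075),(-.0175,.0075))],(0,255,0))
T=p+d*-.215
line([np.array([*(T+x*n),z]) for x,z in ((-.018,.015),(.018,.015),(.018,.065),(-.018,.065))],(0,255,255))
cv2.imwrite('pics/s6d.png',im)
```

```text
(no output)
```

View pics/s6d.png

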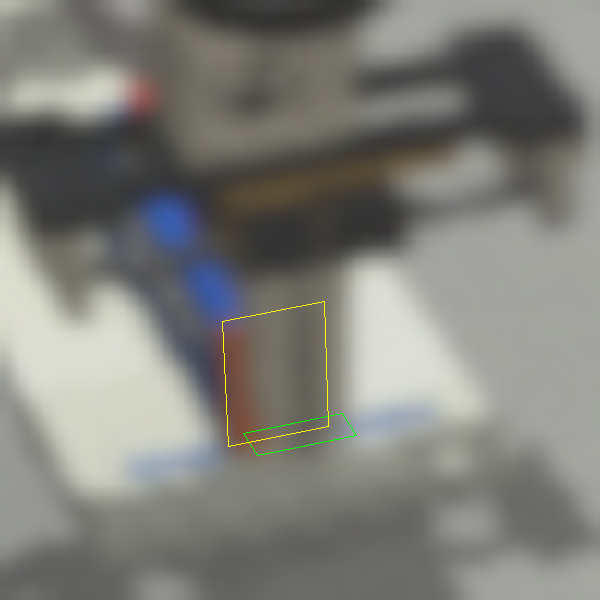

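The fingers line up with the tail. I'm starting the push.

Emit:
jog_arm --steps '[[[0.8,0,0,0,0],[0.8,0,0,0,0],[0.8,0,0,0,0],[0.8,0,0,0,0],[0.8,0,0,0,0],[0.8,0,0,0,0],[0.8,0,0,0,0],[0.8,0,0,0,0],[0.8,0,0,0,0],[0.8,0,0,0,0],[0.8,0,0,0,0],[0.8,0,0,0,0],[0.8,0,0,0,0],[0,0,0,0,0]]]'

```text
t: 15.35
eef_pos: [0.5293, 0.0989, 0.0302]
tool_rot: [-2.357, -2.077, -0.001]
ft_force: [-0.2, -1.0, 0.1]
opening: 0.0006
```

```bash
cat > chk.py <<'E'
from fit import *
import sys
k=sys.argv[1]
p=np.array([.5465,.2321]);a=1.4435;d=np.array([np.cos(a),np.sin(a)])
togo((*(p+d*-.0175),.030),np.degrees(a)-90)
a_=cam('side');b_=cam('top')
c=lambda m,u,v,w,h:cv2.resize(m['image'][v:h,u:w],(w*5-u*5,h*5-v*5),interpolation=cv2.INTER_CUBIC)
cv2.imwrite('pics/x%s.png'%k,np.hstack([c(a_,220,130,300,230),c(b_,180,170,260,270)]))
E
python3 chk.py 1
```

```text
t 15.35 pos [0.5293 0.0989 0.0302] yaw y -7.24 tilt [ 0.     0.001 -1.   ] open 0.0006 F [-0.2 -1.   0.1]
tool cm [11.68  0.03  0.02] turn first; deg 0.06
if turned first [11.68  0.02  0.02] [[0.13, 0.99, 0.0], [0.99, -0.13, 0.0], [0.0, 0.0, -1.0]]
```

View pics/x1.png

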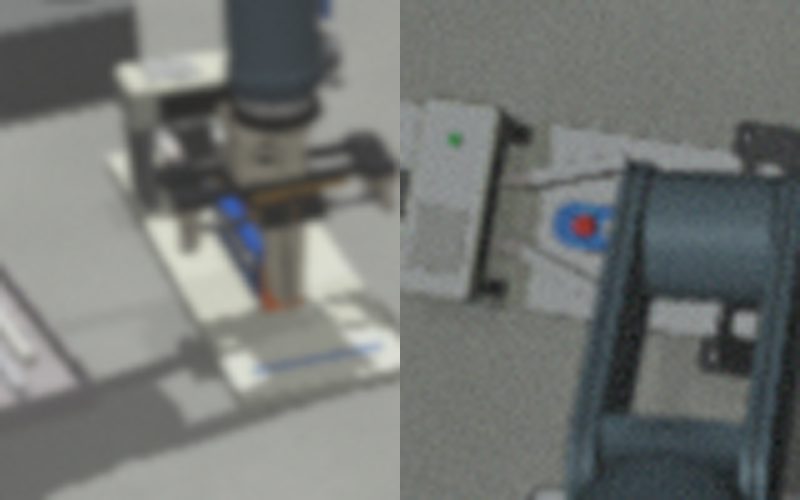

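Run:
```python
from fit import *
p=np.array([.5465,.2321]);a=1.4435;d=np.array([np.cos(a),np.sin(a)])
t=cam('top')
for uv in ((198.5,192),(194.5,229)): 
  P=px(t,*uv,.14); print(P.round(3),((P[:2]-p)@d).round(3))
```

```text
[0.628 0.306 0.14 ] 0.084
[0.488 0.316 0.14 ] 0.076
```

Emit:
jog_arm --steps '[[[0.8,0,0,0,0],[0.8,0,0,0,0],[0.8,0,0,0,0],[0.8,0,0,0,0],[0.8,0,0,0,0],[0.8,0,0,0,0],[0,0,0,0,0]]]'

```text
t: 16.2
eef_pos: [0.5354, 0.1466, 0.0302]
tool_rot: [-2.357, -2.077, -0.001]
ft_force: [-0.3, -0.2, 0.8]
opening: 0.0005
```

Emit:
jog_arm --steps '[[[0.6,0,0,0,0],[0.6,0,0,0,0],[0.6,0,0,0,0],[0.6,0,0,0,0],[0.6,0,0,0,0],[0.5,0,0,0,0],[0.5,0,0,0,0],[0.5,0,0,0,0],[0.5,0,0,0,0],[0.5,0,0,0,0],[0.4,0,0,0,0],[0.3,0,0,0,0],[0.2,0,0,0,0],[0,0,0,0,0]]]'

```text
t: 17.6
eef_pos: [0.5434, 0.2091, 0.0302]
tool_rot: [-2.358, -2.076, -0.001]
ft_force: [-0.6, 0.1, 0.7]
opening: 0.0002
```

```bash
python3 chk.py 2
```

```text
t 17.6 pos [0.5434 0.2091 0.0302] yaw y -7.28 tilt [ 0.  0. -1.] open 0.0002 F [-0.6  0.1  0.7]
tool cm [0.57 0.01 0.02] turn first; deg 0.02
if turned first [0.57 0.01 0.02] [[0.13, 0.99, 0.0], [0.99, -0.13, 0.0], [0.0, 0.0, -1.0]]
```

View pics/x2.png

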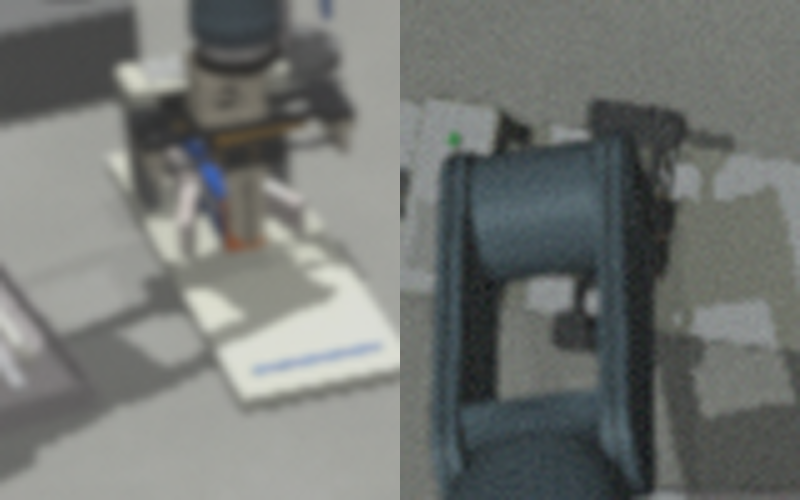

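Emit:
jog_arm --steps '[[[0.2,0,0,0,0],[0.1,0,0,0,0],[0.1,0,0,0,0],[0,0,0,0,0]]]'

```text
t: 18.1
eef_pos: [0.5438, 0.2127, 0.0301]
tool_rot: [-2.358, -2.076, 0.0]
ft_force: [0.5, -1.4, -0.4]
opening: 0.0005
```

Emit:
jog_arm --steps '[[[0.1,0,0,0,0],[0,0,0,0,0]]]'

```text
t: 18.3
eef_pos: [0.544, 0.2137, 0.0301]
tool_rot: [-2.358, -2.076, -0.0]
ft_force: [0.9, -0.6, 0.0]
opening: 0.0008
```

Emit:
jog_arm --steps '[[[0.05,0,0,0,0],[0,0,0,0,0]]]'

```text
t: 18.5
eef_pos: [0.544, 0.2142, 0.0301]
tool_rot: [-2.358, -2.076, 0.0]
ft_force: [0.3, -1.1, -0.5]
opening: 0.0005
```

Emit:
jog_arm --steps '[[[0.1,0,0,0,0],[0,0,0,0,0]]]'

```text
t: 18.7
eef_pos: [0.5441, 0.2153, 0.0301]
tool_rot: [-2.358, -2.076, -0.0]
ft_force: [-0.1, -1.7, -0.3]
opening: 0.0005
```

Emit:
jog_arm --steps '[[[0.1,0,0,0,0],[0,0,0,0,0]]]'

```text
t: 18.9
eef_pos: [0.5442, 0.2161, 0.0301]
tool_rot: [-2.358, -2.076, 0.0]
ft_force: [-0.5, -1.6, -1.5]
opening: 0.0005
```

Emit:
jog_arm --steps '[[[0.1,0,0,0,0],[0,0,0,0,0]]]'

```text
t: 19.1
eef_pos: [0.5443, 0.2161, 0.0301]
tool_rot: [2.357, 2.076, -0.002]
ft_force: [-1.5, -4.6, 0.3]
opening: 0.001
```

Emit:
jog_arm --steps '[[[0.1,0,0,0,0],[0,0,0,0,0],[0,0,0,0,0]]]'

```text
t: 19.4
eef_pos: [0.5443, 0.2161, 0.0301]
tool_rot: [2.357, 2.075, -0.004]
ft_force: [-1.1, -9.6, 0.2]
opening: 0.0004
```

Emit:
jog_arm --steps '[[[0.1,0,0,0,0],[0,0,0,0,0],[0,0,0,0,0]]]'

```text
t: 19.7
eef_pos: [0.5443, 0.2162, 0.0302]
tool_rot: [2.356, 2.075, -0.006]
ft_force: [-2.1, -13.1, 2.7]
opening: 0.0005
```

It is hard against the stop: 13 N with no further motion, at the nominal home position within calibration. I'm retreating to check.

Emit:
jog_arm --steps '[[[-0.5,0,0,0,0],[-1.5,0,0,0,0],[-3,0,0,0,0],[-3,0,0,0,0],[-2,0,-1,0,0],[0,0,-3,0,0],[0,0,-3,0,0],[0,0,-3,0,0],[0,0,-2,0,0],[-3,0,0,0,0],[-3,0,0,0,0],[-3,0,0,0,0],[-3,0,0,0,0],[-3,0,0,0,0],[-3,0,0,0,0],[-3,0,0,0,0],[-3,0,0,0,0],[-2,0,0,0,0],[0,0,0,0,0],[0,0,0,0,0]]]'

```text
t: 21.7
eef_pos: [0.4988, -0.1381, 0.1501]
tool_rot: [-2.359, -2.074, -0.001]
ft_force: [-0.4, 0.2, 0.0]
opening: 0.0007
```

Run:
```python
from fit import *
p=np.array([.5465,.2321]);a=1.4435;d=np.array([np.cos(a),np.sin(a)])
H=p+d*.075
t=cam('top','topf.png');s=cam('side','sidef.png')
o=[]
for c,(u,v,w,h) in ((s,(225,135,305,215)),(t,(170,180,250,260))):
  S=5;im=cv2.resize(c['image'][v:h,u:w],None,fx=S,fy=S,interpolation=cv2.INTER_CUBIC);im2=im.copy()
  q=np.array([proj(c,x) for x in rackoutline(*H,a,.065)]); q=((q-[u,v]+.5)*S-.5).astype(int)
  cv2.polylines(im2,[q],True,(0,255,255),1)
  o.append(im if False else im2)
cv2.imwrite('pics/f.png',np.hstack(o)); print(arm.observe()['ft_force'],arm.observe()['t'])
```

```text
[ 0.16845725 -0.36783823  0.32545199] 21.8
```

View pics/f.png

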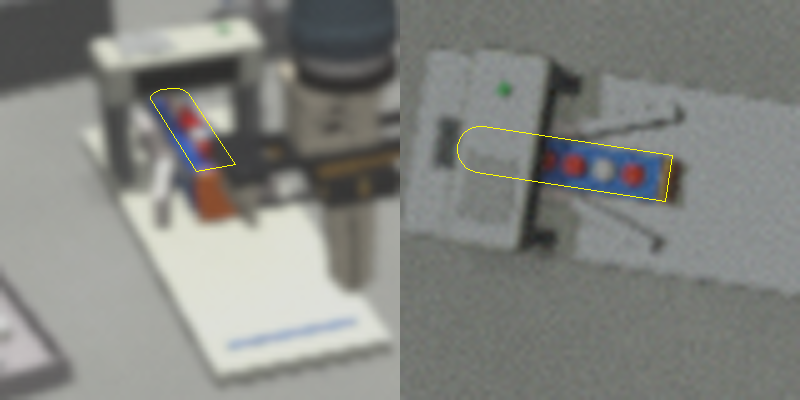

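View pics/sidef.png

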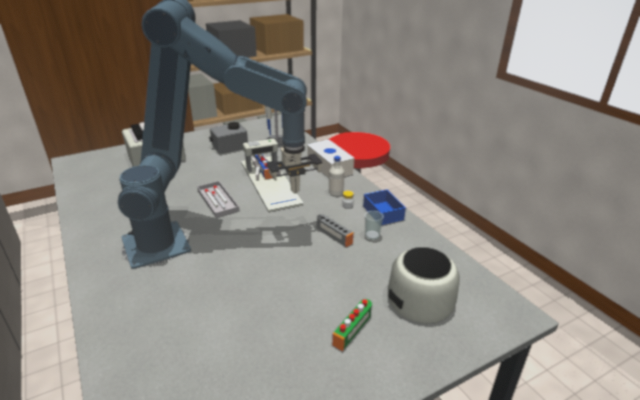

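View pics/topf.png

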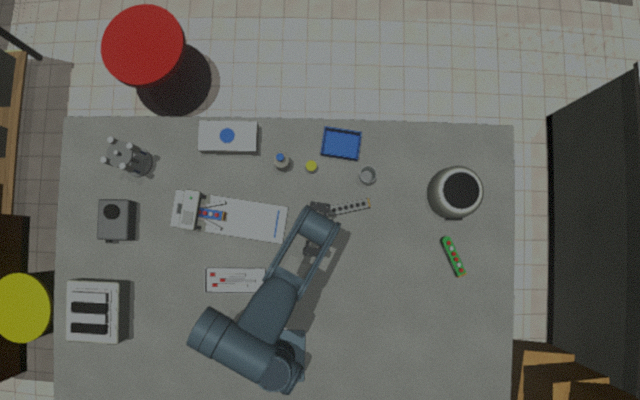

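The top overlay matches the home pose: tail at crop px (670,180), straight, caps on. All bystanders are where they were.

```bash
python3 -c "
from workcell import arm
print(arm.close_job())"
```

```text
the job is handed in; nothing more can be done
None
```

The blue rack is loaded in the reader, nose against the end stop, and I handed the job in at about 22 s of the 54 s allowed.

I gripped the rack with 30 N and carried it level to the deck. I set it down in front of the guides with its nose towards them, and opened only after the wrist force showed contact with the deck. Then I pushed the tail with closed fingers, sliding it along the centre line.

**Last checks**
- **Against the stop:** the force rose from about 1.5 N to 13 N with no further movement. The finger position was 1.4 mm past the computed home, within the 2 mm calibration error.
- **Position:** the home outline drawn over the top view matches the rack, which sits straight and upright with the caps in view in place. The bridge hides the nose end, so contact there is known only from the force and the tail position.
- **Surroundings:** in both views the grey rack, the green look-alike and the bystanders looked unmoved. The arm ended clear, with no contact force beyond sensor noise.

**Things that were off**
- My first move rose 5 cm instead of descending because I had the tool z sign wrong; nothing was touched.
- Two automatic outline fits were poor: the side-view fit at the start, and the top-view fit after the set-down, where the arm hid part of the rack and the result was 8 mm out. I used the overlays instead.

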